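# Slide the carrier plate along the jig until it drops into its nest

## Task

Pick up the loose square carrier plate by its grip bar, lay it flat on the open loading deck of the jig board and slide it along under the lipped rails until it drops into the nest pocket. Slide gently, stop when it drops and never ram it against the pocket's wall; leave it lying flat in the pocket, let go, and do not disturb the loupe, its case or the oil stand.

Things in the scene. Friction and masses are not known exactly. Their poses are not given: they have to be found in the camera images.
- carrier: Loose square steel plate 70 x 70 x 10 mm, 0.35 to 0.6 kg, starting flat on the bench at the right. An upright grip bar stands in the middle of its top: 14 mm thick along the plate's x, 30 mm long along its y, top 54 mm above the plate's underside. Origin: centre of the underside; z up; fingers best close along x, across the bar. A half turn makes no difference.
- jig_board: Fixed metal jig board on the bench, 280 (x) x 104 (y) x 39 mm high. Origin: centre of its underside; +x is the sliding direction, z up. The carrier's origin is at z = 16 mm in this frame when on the deck or track, at z = 10 mm when seated in the pocket. From x = -40 mm on, lips over the track let the plate in only by sliding from the deck, not from above.
- jig_deck (a point): Centre of the top of the open loading deck, at x = -95, z = 16 mm of the jig board, axes as the board's. The deck is flat, 73 mm wide (y) and 95 mm long (x = -140 to -45 mm). A carrier laid here with its sides along the board lies clear of the guides. Two guides then flare in from x = -69 to -40 mm; the gap between them narrows from about 92 to 74 mm.
- jig_rails (a point): Middle of the track where the rails begin, at x = -40, z = 16 mm of the jig board. Two rails 73 mm apart run from here to x = 140 mm. Each carries a lip (underside z = 35, top z = 39 mm) that overhangs inwards; 58 mm stay open between the lips for the grip bar and fingertips. Fingertips above z = 42 mm clear all. Sliding takes 1 to 6 N, to 11 N if it rubs on a rail.
- jig_nest_range (a point): Middle of the range in which the pocket can lie, on its floor: x = 35, z = 10 mm of the jig board. The pocket spans rail to rail, is 73 mm long and 6 mm deep, with square rigid walls. Its centre is anywhere from x = 10 to 60 mm, new each time and not given. A carrier free to tip and sink drops in by its weight and at once meets the far wall: resistance jumps.
- loupe: Bystander: small black eye loupe standing on the bench between the jig board and the robot, 32 mm across, 28 mm high. Origin: centre of its underside.
- loupe_case: Bystander: oval black case 44 x 54 x 20 mm on the bench beyond the jig's loading end. Origin: centre of its underside.
- oil_stand: Bystander: low black stand 37 x 78 x 20 mm with lidded oil cups, beyond the jig's far end. Origin: centre of its underside.
- the_hand_press: Obstacle: fixed dark metal hand press on the bench beyond the straight way from the carrier to the jig, base about 110 x 80 mm, head 0.17 m high with a lever above it reaching to about 0.25 m. Origin: on its underside, near the middle of the base. Pass it on the robot's side.

How it is judged (in metres and radians):
On the way:
1. the carrier lies flat on the loading deck (x of carrier in the frame of jig_board between -0.13 and -0.05 m and y of carrier in the frame of jig_board between -0.02 and 0.02 m and z of carrier in the frame of jig_board between 0.0135 and 0.0195 m and angle between carrier's own z axis and vertical below 0.12 rad), for 0.1 s.
At the end, for the whole second after the job is handed in: The carrier lies flat (within 0.04 rad) and at rest in the nest pocket: its underside 8 to 11.8 mm above the jig's underside (seated is 10), within the pocket's range along the jig and within 6 mm of the jig's centre line (z of carrier in the frame of jig_board between 0.008 and 0.0118 m and angle between carrier's own z axis and vertical below 0.04 rad and x of carrier in the frame of jig_board between 0.004 and 0.066 m and y of carrier in the frame of jig_board between -0.006 and 0.006 m and linear speed of carrier below 0.01 m/s); the robot touches nothing.
It fails at once if under the lips, the carrier is rammed or held pressed against the jig with over 25 N (the brief knock of its own drop does not count) (contact force between carrier and jig_board above 25 N and x of carrier in the frame of jig_board above -0.04 m and linear speed of carrier below 0.01 m/s and angular speed of carrier below 0.1 rad/s).
It fails at once if the loupe is moved by over 20 mm (distance of loupe from where it was at the start of the episode above 0.02 m).
It fails at once if the loupe case is moved by over 20 mm (distance of loupe_case from where it was at the start of the episode above 0.02 m).
It fails at once if the oil stand is moved by over 20 mm (distance of oil_stand from where it was at the start of the episode above 0.02 m).
It also fails if it takes over 48 s, if anything falls off the work surface, if the arm or the gripper's body presses on something with over 40 N, if the wrist force passes 120 N, or if a joint passes its speed limit or range.

## Robot

A 6-joint arm with a two-finger parallel gripper is mounted at the origin on a cart in front of the work surface, level with it; the furniture and walls round the work are solid. World frame = base frame: x ahead of the robot, y to its left, z up, the work surface at z = 0. Lengths are in m, angles in degrees, forces in N, time in s.
With the tool pointing down it reaches from about 0.25 to 0.725 m from the base axis. Payload 9.7 kg.
Tool frame: the origin (TCP) lies at the very end of the fingers, on their centre line; the grasp point (between the pads) lies 19 mm behind it; x points along the fingers, y is the direction in which the jaws open and shut, and the axes are right-handed (so a half turn about x gives the same grasp; the last joint's range is limited). The gripper opens to 85 mm and grips with 20 to 120 N. Pads are 22 mm wide; open, the fingers measure 114 mm over their backs; the gripper's body (76 mm by 85 mm) begins 54 mm behind the grasp point. The pads swing forward as they close: fully open they stand 13 mm farther back than shut.
Start: joints at [-66.979, 4.979, 10.078, 95.1, 0, 90], TCP at [0.215, -0.506, 0.231] pointing down, gripper open.
Joint ranges: [-179.16, 179.16], [-48.56, 103.87], [-65.8, 70.77], [-126.05, 130.52], [-82.76, 87.17], [-180, 180]. Speed limits (degrees/s): [127.2, 127.2, 147.25, 180, 180, 180].

## Interface

Orientations are given as [roll, pitch, yaw] about the fixed x, y, z axes, in that order (R = Rz(yaw) Ry(pitch) Rx(roll)).
In Python, from workcell import get_obs, cams, bot gives the robot as it stands.
- The arm moves only by the tool apply_moves, never from a script. Its argument "rows" is a list that holds one entry, the list of rows, each a list of 7 numbers: the shift along the tool's x, y, z in mm, then the turn, a rotation vector about the tool's x, y, z in rad, then the opening, from 0 (shut) to 1 (fully open). A call has 1 to 20 rows; each row is the pose to reach, as a shift and turn from the pose measured when the call began, along the tool's axes at that moment; what a row does not reach only later rows make up. A row lasts 1/10 s, in which the tool goes at most 50 mm and 8.59 degrees, less where a joint would pass 70% of its speed; a pose out of reach is approached as far as the arm can. A call with a gripper value outside its range is refused whole. The fingers move at their own pace and stop on an object; "newtons" is the grip in N (left out, the last holds). Time passes only in rows, so rows that repeat a pose let the fingers close. It gives the time, the measured TCP pose, the force and the opening at its end, in the units of the state.
- get_obs(): the state, without advancing time (a new reading comes with each control period).
- cams.camera(name): name is "scene" or "top" or "wrist"; returns a dict with "pixels" (400x640x3 uint8, red, green, blue), "range_z" (400x640 float32, m along the optical axis (not along the pixel's ray), 0 where there is no reading), "fx", "fy", "cx", "cy" (pixels), "eye" and "attitude" of the camera in the world. Camera axes: x right, y up, looking along -z (the intrinsics and any distortion apply to the point x, -y, -z); pixel columns grow to the right and rows downward; lengths in m; the calibration is good to about 2 mm. A picture is of the moment at which its call begins.
- bot.job_done(): hands the job in, once; it reports no verdict.
Trained networks look in a picture, given as the dict that the camera call returned (one of the last four; its "shot" number tells which), for a name from the list of things; names that differ only in an ending like _2 or _b are one class to them, and where a whole thing is asked for, a point or a joint stands for the part that bears it (a point fixed in the world has none). Each returns a list of dicts, best first, with "confidence" (0 to 1); they miss things now and then, are a little off and sometimes report something else, mostly with a low value. They report only what shows in the picture. A call takes as long as a camera call.
- cams.find_in(label, picture): "at" ([x, y, z] in m, in world coordinates, good to about 4 mm: the middle of the surface that is visible of it).
The state is a dict: "time": time; "q": joint angles; "qd": joint speeds; "joint_efforts": joint torques, N m; "ee_pos": TCP position; "tcp_rot": TCP orientation; "wrist_force": force on the tool from outside, world axes, zero at the start; "torque": the same for the moment, N m; "opening": finger opening in m.
Only numpy, scipy, OpenCV 4.12 (cv2) and the standard library are available. Lean on these libraries where they do the work, as an engineer would, in place of code of your own. Each camera call takes 0.05 s, during which the arm holds its last target.

## Working session

There is one attempt and no reset: what is moved stays moved. The work goes in short steps, Python scripts to look and compute and a tool call to move; the robot and the scene stay as the last step left them, time stands still between calls to the robot, and variables do not carry over. Pictures are saved under pics/ and viewed, and the job is handed in when it is done.

Besides the shell and the picture viewer there is one more tool, called after "Request:" as name([rows], argument=value, ...), one row to a line, values as JSON. apply_moves: Moves the arm, as the interface text tells. Its arguments: {"type":"object","properties":{"rows":{"type":"array"},"newtons":{"type":"number"}},"required":["rows"]}

```bash
mkdir -p pics; ls
cat > h.py <<'E'
import numpy as np, cv2
from scipy.spatial.transform import Rotation as R
from workcell import get_obs, cams, bot
def cam(n,save=None):
    c=cams.camera(n)
    if save: cv2.imwrite('pics/'+save+'.png',c['pixels'][:,:,::-1])
    return c
def att(c):
    a=np.array(c['attitude'],float)
    if a.shape==(3,3): return a
    if a.size==3: return R.from_euler('xyz',a,degrees=True).as_matrix()
    return R.from_quat(a).as_matrix()
def pts(c):
    d=c['range_z']; v,u=np.mgrid[0:d.shape[0],0:d.shape[1]]
    p=np.stack([(u-c['cx'])/c['fx']*d,-(v-c['cy'])/c['fy']*d,-d],-1)
    P=p@att(c).T+np.array(c['eye']); P[d==0]=np.nan
    return P
E
python3 - <<'E'
from h import *
o=get_obs(); print(o)
for n in ['scene','top','wrist']:
    c=cam(n,n+'0'); print(n,{k:c[k] for k in c if k not in('pixels','range_z')})
    if n!='wrist':
        for l in ['carrier','jig_board','loupe','loupe_case','oil_stand','the_hand_press']:
            r=cams.find_in(l,c); print(l,[(np.round(x['at'],4),round(x['confidence'],2)) for x in r[:2]])
E
```

```text
pics
{'time': 0.0, 'q': array([-6.69792008e+01,  5.01248275e+00,  1.00360101e+01,  9.50991778e+01,
        8.30617668e-05,  8.99999559e+01]), 'qd': array([ 0.05096381, -0.01656753,  0.0063011 ,  0.03768913, -0.0173204 ,
       -0.02794551]), 'joint_efforts': array([ 3.13927245e-03, -5.20397866e+01,  4.64798677e+01,  1.65763136e-02,
        2.21001892e-05,  9.63700479e-07]), 'ee_pos': array([ 0.21500203, -0.5060012 ,  0.23058373]), 'tcp_rot': array([-90.06295299,  89.92434947, 112.95789035]), 'wrist_force': array([-0.36790556,  0.11863605,  0.29768445]), 'torque': array([-0.06385811, -0.00857375, -0.00408333]), 'opening': 0.08513130629150137}
scene {'fx': 419.2227373438767, 'fy': 419.2227373438767, 'cx': 319.4747760884785, 'cy': 199.4297806278536, 'eye': array([0.20703367, 0.78325256, 0.62902123]), 'attitude': array([  48.59960157,   -0.47925162, -149.83428821]), 'shot': 1}
carrier [(array([0.4556, 0.0205, 0.0075]), 0.6)]
jig_board [(array([0.4592, 0.3784, 0.0147]), 0.57)]
loupe [(array([0.3758, 0.2109, 0.0134]), 0.69)]
loupe_case [(array([0.6749, 0.2737, 0.0201]), 0.83), (array([0.45
[... 190 characters left out ...]
047, 'cx': 319.12169296435314, 'cy': 192.91941897634595, 'eye': array([0.39319184, 0.21644386, 0.98133237]), 'attitude': array([  7.35159773,   0.93981324, -89.29721616]), 'shot': 2}
carrier [(array([0.4598, 0.0154, 0.0079]), 0.81)]
jig_board [(array([0.4773, 0.352 , 0.0173]), 0.75)]
loupe [(array([0.3814, 0.2026, 0.0191]), 0.52)]
loupe_case []
oil_stand [(array([0.5869, 0.4629, 0.0081]), 0.67)]
the_hand_press [(array([0.4753, 0.3506, 0.0188]), 0.38)]
wrist {'fx': 348.1362034546439, 'fy': 348.1362034546439, 'cx': 319.5470042421494, 'cy': 198.1018707549921, 'eye': array([ 0.29420447, -0.47342089,  0.37323792]), 'attitude': array([-1.92069749e+01, -9.71309598e-04, -6.70222871e+01]), 'shot': 3}
```

View pics/scene0.png

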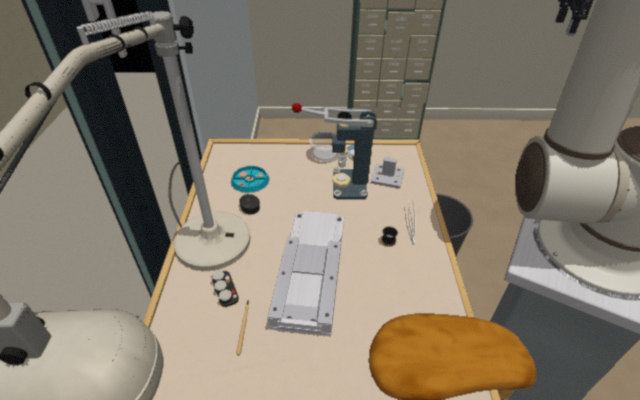

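View pics/top0.png

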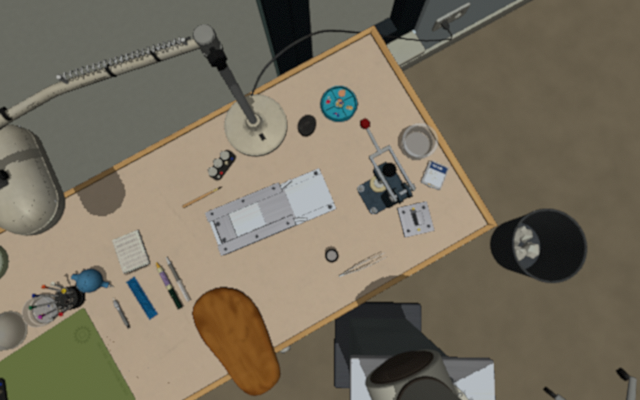

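The top view shows the carrier near (416,219). The jig runs from (335,190) at its loading deck to (210,235), so +x goes left in the picture. I'll measure both with depth.

Run:
```python
from h import *
for n in ['top','scene']:
    c=cam(n); P=pts(c); z=P[...,2]; x=P[...,0]; y=P[...,1]
    bench=(z<.006)&(z>-.01)&(abs(x-.45)<.1)&(abs(y-.2)<.3); print(n,'bench',np.nanmedian(z[bench]))
    b=np.nanmedian(z[bench])
    # carrier
    m=(z-b>.005)&(z-b<.07)&(np.hypot(x-.459,y-.016)<.065)
    k,l,s,ce=cv2.connectedComponentsWithStats(m.astype(np.uint8))
    i=1+np.argmax(s[1:,4]); q=P[l==i]; print('carrier n',len(q),'z pct',np.percentile(q[:,2]-b,[5,50,95,99]))
    pl=q[q[:,2]-b<.016]; r=cv2.minAreaRect((pl[:,:2]*1000).astype(np.float32)); print(r)
    bar=q[q[:,2]-b>.045]; print('bar',len(bar)); 
    if len(bar)>4: print(cv2.minAreaRect((bar[:,:2]*1000).astype(np.float32)), bar[:,2].mean()-b)
    m=(z-b>.03)&(z-b<.05)&(np.hypot(x-.47,y-.35)<.2)
    k,l,s,ce=cv2.connectedComponentsWithStats(m.astype(np.uint8))
    for i in range(1,k):
        if s[i,4]>60: 
            q=P[l==i]; print('rail',len(q),np.median(q[:,2])-b,cv2.minAreaRect((q[:,:2]*1000).astype(np.float32)))
    m=(z-b>.006)&(z-b<.05)&(np.hypot(x-.47,y-.35)<.2)
    k,l,s,ce=cv2.connectedComponentsWithStats(m.astype(np.uint8))
    for i in range(1,k):
        if s[i,4]>60: 
            q=P[l==i]; print('jig?',len(q),np.median(q[:,2])-b,cv2.minAreaRect((q[:,:2]*1000).astype(np.float32)))
```

```text
top bench -0.0003991365034254901
carrier n 930 z pct [0.00732483 0.01066542 0.05363338 0.05598046]
((461.3882141113281, 10.310482025146484), (70.37004852294922, 70.74578857421875), 13.208925247192383)
bar 96
((461.40631103515625, 10.17503547668457), (29.743009567260742, 14.773673057556152), 13.127788543701172) 0.05330271543582768
rail 806 0.03948245638302156 ((493.9838562011719, 404.34783935546875), (23.76816177368164, 181.90017700195312), 23.392187118530273)
rail 851 0.039497615493017224 ((419.33123779296875, 372.95916748046875), (27.125438690185547, 180.2688751220703), 22.023374557495117)
rail 126 0.045672346963853194 ((293.1856994628906, 413.8414306640625), (90.77700805664062, 16.546714782714844), 69.776123046875)
jig? 1169 0.021189986640586134 ((636.59375, 379.892333984375), (61.43461990356445, 135.93789672851562), 5.632915496826172)
jig? 448 0.012128239779382044 ((585.4822998046875, 465.86822509765625), (37.68061447143555, 77.4854507446289), 56.546504974365234)
jig? 5619 0.017006666326371267 ((476.1602478027344, 343.031005859375), (104.59683227539062, 280.4631042480469), 23.2692
[... 938 characters left out ...]
27592849731445, 181.05526733398438), 23.110851287841797)
jig? 6910 0.01667940560777481 ((475.2109375, 344.30303955078125), (104.20570373535156, 283.48052978515625), 23.310794830322266)
jig? 1461 0.02060442009844421 ((636.4388427734375, 380.6248779296875), (60.83488082885742, 138.15524291992188), 9.302702903747559)
jig? 241 0.01824447496821835 ((375.87274169921875, 203.897705078125), (30.70333480834961, 32.020668029785156), 49.88468933105469)
jig? 642 0.01667915973014439 ((584.5554809570312, 467.3387756347656), (36.85466766357422, 76.43113708496094), 55.121337890625)
jig? 93 0.007136440591544613 ((502.5215148925781, 519.0201416015625), (6.25084924697876, 69.70663452148438), 28.31610870361328)
```

Run:
```python
from h import *
c=cam('top'); 
im=c['pixels'][130:270,190:450,::-1]; cv2.imwrite('pics/topz.png',cv2.resize(im,None,fx=3,fy=3,interpolation=cv2.INTER_CUBIC))
```

```text
(no output)
```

View pics/topz.png

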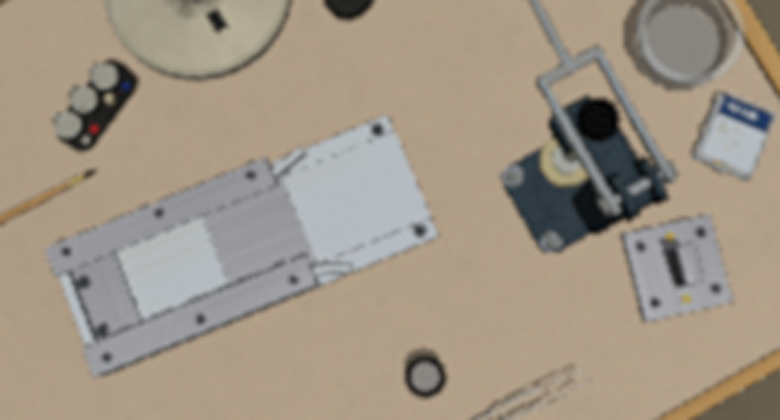

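Run:
```python
from h import *
for n in ['top','scene']:
    c=cam(n); P=pts(c); z=P[...,2]; x=P[...,0]; y=P[...,1]
    for lo,hi in [(.01,.06),(.06,.12),(.12,.3)]:
        m=(z>lo)&(z<hi)&(y<.19)&(y>-.1)&(x>.3)&(x<.75)&(np.hypot(x-.461,y-.0105)>.06)
        q=P[m]
        # extents relative: 
        print(n,lo,len(q),'x',np.round(np.percentile(q[:,0],[1,99]),3),'y',np.round(np.percentile(q[:,1],[1,99]),3))
        for yy in np.arange(-.08,.19,.03):
            s=q[abs(q[:,1]-yy)<.015]
            if len(s)>5: print('   y%.2f minx %.3f'%(yy,np.percentile(s[:,0],3)),end='')
        print()
    # jig profile
    a=np.radians(113.3); J=np.array([.4757,.3437]); d=P[...,:2]-J
    jx=d@[np.cos(a),np.sin(a)]; jy=d@[-np.sin(a),np.cos(a)]
    for xx in np.arange(-.14,.145,.01):
        m=(abs(jx-xx)<.004)&(abs(jy)<.02); print('%d:%.1f'%(round(xx*1000),1000*np.nanmedian(z[m])),end=' ')
    print()
    # rows: brightness
    g=c['pixels'].mean(-1)
    for xx in np.arange(-.14,.145,.005):
        m=(abs(jx-xx)<.0025)&(abs(jy)<.02); print('%d:%.0f'%(round(xx*1000),g[m].mean()),end=' ')
    print()
o=get_obs(); Rm=R.from_euler('xyz',o['tcp_rot'],degrees=True).as_matrix(); print(Rm.round(3))
```

```text
top 0.01 1901 x [0.347 0.73 ] y [-0.06   0.179]
   y-0.08 minx 0.577   y-0.05 minx 0.535   y-0.02 minx 0.541   y0.01 minx 0.599   y0.04 minx 0.560   y0.07 minx 0.484   y0.10 minx 0.370   y0.13 minx 0.354   y0.16 minx 0.338   y0.19 minx 0.335
top 0.06 104 x [0.485 0.551] y [0.073 0.12 ]
   y0.07 minx 0.485   y0.10 minx 0.497
top 0.12 1391 x [0.483 0.633] y [0.052 0.152]
   y0.04 minx 0.505   y0.07 minx 0.484   y0.10 minx 0.488   y0.13 minx 0.537   y0.16 minx 0.619
-140:14.9 -130:16.4 -120:16.4 -110:16.2 -100:15.9 -90:16.3 -80:16.1 -70:16.0 -60:15.8 -50:15.8 -40:15.6 -30:16.0 -20:15.6 -10:15.6 0:16.0 10:15.7 20:16.0 30:9.9 40:9.7 50:10.1 60:9.8 70:9.6 80:10.2 90:10.3 100:16.1 110:15.7 120:16.0 130:19.9 140:28.0 
-140:167 -135:186 -130:186 -125:186 -120:186 -115:186 -110:186 -105:186 -100:186 -95:186 -90:186 -85:186 -80:186 -75:186 -70:186 -65:186 -60:186 -55:186 -50:187 -45:169 -40:152 -35:153 -30:153 -25:154 -20:154 -15:154 -10:154 -5:154 0:154 5:154 10:154 15:155 20:155 25:171 30:186 35:186 40:185 45:185 50:185 55:185 60:185 65:185 70:185 75:185 80:185 85:185 90:186 95:159 100:148 10
[... 604 characters left out ...]
0:16.1 -50:16.0 -40:16.0 -30:15.9 -20:16.1 -10:15.7 0:15.8 10:16.0 20:14.7 30:10.0 40:10.1 50:10.1 60:10.3 70:10.1 80:10.1 90:10.5 100:15.7 110:15.9 120:15.7 130:27.4 140:15.0 
-140:198 -135:201 -130:202 -125:202 -120:202 -115:202 -110:202 -105:201 -100:201 -95:202 -90:202 -85:202 -80:202 -75:202 -70:202 -65:202 -60:202 -55:202 -50:201 -45:183 -40:173 -35:173 -30:173 -25:173 -20:173 -15:174 -10:174 -5:174 0:174 5:175 10:175 15:175 20:161 25:176 30:201 35:202 40:201 45:201 50:201 55:201 60:201 65:202 70:202 75:202 80:202 85:202 90:198 95:184 100:176 105:177 110:175 115:176 120:174 125:156 130:195 135:205 140:133 145:183 
[[ 0.     0.391 -0.92 ]
 [-0.    -0.92  -0.391]
 [-1.     0.    -0.   ]]
```

Run:
```python
from h import *
a=np.radians(103.1); C=np.array([.461,.0108])
for n in ['top','scene']:
    c=cam(n); P=pts(c); z=P[...,2]
    d=P[...,:2]-C; u=d@[np.cos(a),np.sin(a)]; v=d@[np.cos(a-np.pi/2),np.sin(a-np.pi/2)]
    for lo,hi in [(.025,.06),(.06,.1),(.1,.14),(.14,.18),(.18,.22),(.22,.3)]:
        m=(z>lo)&(z<hi)&(u>-.1)&(u<.16)&(v>-.1)&(v<.15)&~((abs(u)<.03)&(abs(v)<.03))
        print(n,lo,m.sum())
        for vv in np.arange(-.09,.12,.02):
            s=m&(abs(v-vv)<.01)
            if s.sum()>2: print('  v%d: u %d..%d'%(vv*1000,1000*u[s].min(),1000*u[s].max()),end='')
        print()
```

```text
top 0.025 206
  v30: u 52..58  v50: u 59..67  v70: u 64..68  v90: u 55..76  v110: u 68..79
top 0.06 68
  v30: u 54..59  v50: u 60..66  v70: u 63..68  v90: u 64..74
top 0.1 113
  v30: u 53..61  v50: u 61..67  v70: u 67..68  v90: u 73..82  v110: u 65..86
top 0.14 310
  v30: u 37..69  v50: u 31..76  v70: u 33..79  v90: u 40..83  v110: u 73..79
top 0.18 862
  v30: u 34..72  v50: u 23..76  v70: u 25..82  v90: u 35..88  v110: u 42..94
top 0.22 0

scene 0.025 284
  v30: u 54..60  v50: u 59..68  v70: u 49..70  v90: u 54..76  v110: u 53..76
scene 0.06 383
  v30: u 54..62  v50: u 59..68  v70: u 51..71  v90: u 60..76  v110: u 65..77
scene 0.1 523
  v30: u 55..63  v50: u 58..69  v70: u 51..73  v90: u 57..83  v110: u 58..88
scene 0.14 557
  v30: u 52..69  v50: u 58..76  v70: u 35..82  v90: u 39..82  v110: u 62..83
scene 0.18 716
  v30: u 37..72  v50: u 27..79  v70: u 30..84  v90: u 36..89  v110: u 40..96
scene 0.22 0
```

The pocket shows at jig x ≈ 23 to 96, so its centre is near +59. The press head and lever hang close to the carrier's far side, so I'll grasp with the tool leaning back toward the robot, about the jaw axis. I'll use the half-turned yaw to stay within J6's range.

```bash
cat >> h.py <<'E'
def tool(yaw,lean=0):
    """tool x down, tool y at world yaw; lean deg: body leans to -z(tool) side"""
    a=np.radians(yaw); y=np.array([np.cos(a),np.sin(a),0]); x=np.array([0,0,-1.]); z=np.cross(x,y)
    M=np.stack([x,y,z],1)
    return R.from_rotvec(y*np.radians(-lean)).as_matrix()@M if lean else M
def row(p,M,o=None):
    o=o or get_obs(); Rc=R.from_euler('xyz',o['tcp_rot'],degrees=True).as_matrix()
    s=Rc.T@(np.array(p)-o['ee_pos'])*1000; r=R.from_matrix(Rc.T@M).as_rotvec()
    print('row mm',s.round(1),'rot',r.round(4),'deg %.1f'%np.degrees(np.linalg.norm(r)))
    return s,r
E
python3 - <<'E'
from h import *
for l in (0,25): print(tool(103.1,l).round(3))
row([.36,-.05,.2],tool(103.1)); row([.36,-.05,.2],tool(103.1-3))
E
```

```text
[[ 0.    -0.227  0.974]
 [ 0.     0.974  0.227]
 [-1.     0.     0.   ]]
[[ 0.412 -0.227  0.883]
 [ 0.096  0.974  0.205]
 [-0.906  0.     0.423]]
row mm [  31.3 -363.2 -311.8] rot [-2.9684 -0.     -0.    ] deg 170.1
row mm [  31.3 -363.2 -311.8] rot [-2.9161 -0.     -0.    ] deg 167.1
```

Request:
apply_moves([
  [[1.5,-18,-15.5,-0.148,0,0,0.6],[3,-36,-31,-0.297,0,0,0.6],[4.5,-54,-46.5,-0.445,0,0,0.6],[6,-72,-62,-0.594,0,0,0.6],[7.5,-90,-77.5,-0.742,0,0,0.6],[9,-108,-93,-0.89,0,0,0.6],[10.5,-127,-109,-1.039,0,0,0.6],[12,-145,-124,-1.187,0,0,0.6],[14,-163,-140,-1.336,0,0,0.6],[15.5,-181,-156,-1.484,0,0,0.6],[17,-200,-171,-1.633,0,0,0.6],[18.5,-218,-187,-1.781,0,0,0.6],[20,-236,-202,-1.929,0,0,0.6],[22,-254,-218,-2.078,0,0,0.6],[23.5,-272,-234,-2.226,0,0,0.6],[25,-290,-249,-2.375,0,0,0.6],[26.5,-308,-265,-2.523,0,0,0.6],[28,-327,-280,-2.672,0,0,0.6],[29.5,-345,-296,-2.82,0,0,0.6],[31,-363,-312,-2.968,0,0,0.6]],
], newtons=60)

```text
time: 3.1
ee_pos: [0.3605, -0.0491, 0.2004]
tcp_rot: [-20.7, 90.0, -7.3]
wrist_force: [0.3, -0.6, 0.1]
opening: 0.0513
```

Run:
```python
from h import *
o=get_obs(); print(o['time'],o['ee_pos'],o['tcp_rot'],o['q'],o['opening'],o['wrist_force'])
row([.400,-.003,.10],tool(103.1,25)); row([.461,.011,.085],tool(103.1,25));row([.461,.011,.027],tool(103.1,25))
c=cam('wrist','w1'); P=pts(c); z=P[...,2]; x=P[...,0];y=P[...,1]
m=(z>.047)&(z<.06)&(np.hypot(x-.461,y-.011)<.04); q=P[m]
print(m.sum(), cv2.minAreaRect((q[:,:2]*1000).astype(np.float32)), np.median(q[:,2]))
m=(z>.006)&(z<.016)&(np.hypot(x-.461,y-.011)<.055); q=P[m]
print(m.sum(), cv2.minAreaRect((q[:,:2]*1000).astype(np.float32)), np.median(q[:,2]))
```

```text
3.1 [ 0.36047406 -0.04909271  0.20041592] [-20.68619245  89.962919    -7.26097607] [-7.75560978e+00 -2.10235311e+01 -1.64246853e+01  9.45617662e+01
  3.20115742e-04 -2.11808261e+01] 0.05131375329482334 [ 0.26087793 -0.59522469  0.14505499]
row mm [100.4  35.7  49.1] rot [ 0.0056 -0.4357 -0.001 ] deg 25.0
row mm [115.5  35.1 111.7] rot [ 0.0056 -0.4357 -0.001 ] deg 25.0
row mm [173.5  35.2 111.6] rot [ 0.0056 -0.4357 -0.001 ] deg 25.0
426 ((463.1348876953125, 10.165369987487793), (30.987323760986328, 13.922281265258789), 14.594634056091309) 0.053073854912795815
2799 ((463.40118408203125, 10.30252456665039), (70.78112030029297, 70.0241928100586), 13.915332794189453) 0.009458261781057464
```

View pics/w1.png

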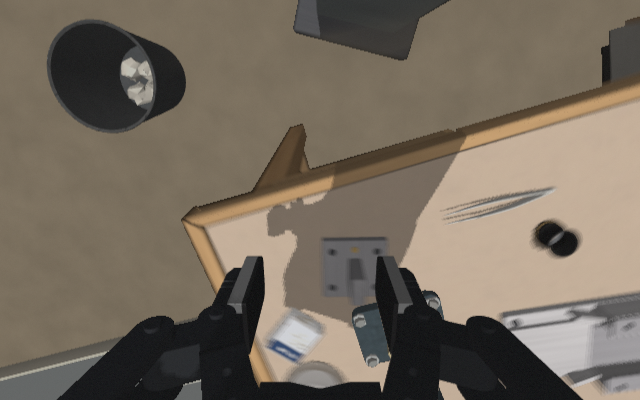

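Request:
apply_moves([
  [[20,7,10,0,-0.085,0,0.6],[40,14,20,0,-0.17,0,0.6],[60,21,30,0,-0.26,0,0.6],[80,28,40,0,-0.35,0,0.6],[100,35.5,49,-0.002,-0.436,0,0.6],[104,35.3,65,-0.002,-0.436,0,0.6],[108,35,81,-0.002,-0.436,0,0.6],[112,34.8,97,-0.002,-0.436,0,0.6],[115.5,34.5,112.5,-0.002,-0.436,0,0.6],[115.5,34.5,112.5,-0.002,-0.436,0,0.6],[115.5,34.5,112.5,-0.002,-0.436,0,0.6]],
])

```text
time: 4.25
ee_pos: [0.4615, 0.0137, 0.0844]
tcp_rot: [0.1, 65.0, 14.2]
wrist_force: [0.1, -0.2, 0.2]
opening: 0.0511
```

Run:
```python
from h import *
o=get_obs(); print(o['ee_pos'],o['q'],o['wrist_force'])
row([.462,.0104,.028],tool(103.5,25))
c=cam('wrist','w2'); c2=cam('scene'); cv2.imwrite('pics/s2.png',cv2.resize(c2['pixels'][90:270,260:500,::-1],None,fx=3,fy=3))
P=pts(c); z=P[...,2]; x=P[...,0];y=P[...,1]
m=(z>.047)&(z<.06)&(np.hypot(x-.461,y-.011)<.03); q=P[m]
print(m.sum(), cv2.minAreaRect((q[:,:2]*1000).astype(np.float32)), np.median(q[:,2]))
```

```text
[0.46145582 0.01373658 0.08438073] [ -2.62652304 -33.57499832 -41.46278279  58.10020243   7.0275064
 -15.23416869] [ 0.06063258 -0.2279839   0.16454599]
row mm [ 51.   -3.4 -24.1] rot [ 0.0094 -0.0007 -0.0054] deg 0.6
1177 ((462.2038879394531, 9.989368438720703), (29.751575469970703, 13.99069595336914), 14.024801254272461) 0.053164457070166204
```

View pics/w2.png

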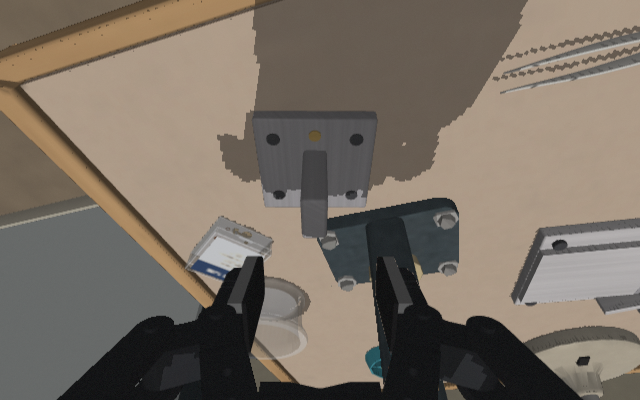

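View pics/s2.png

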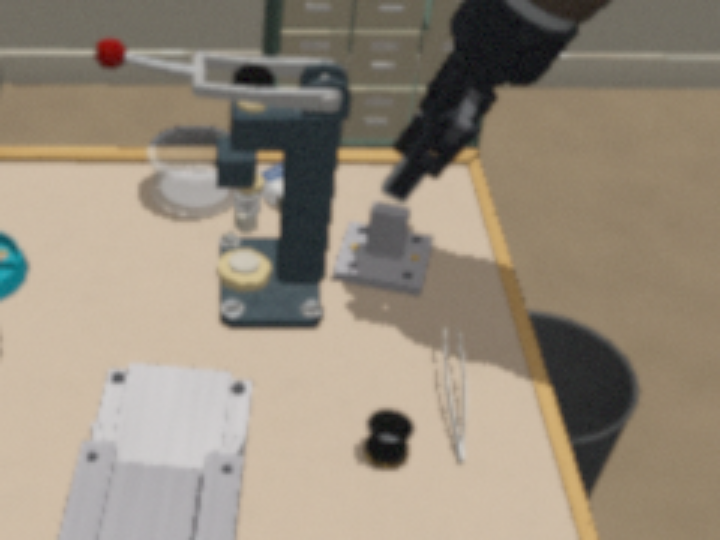

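Request:
apply_moves([
  [[4,-3.8,-2,0.005,0,0,0.6],[14,-3.8,-6.6,0.005,0,0,0.6],[26,-3.8,-12.3,0.005,0,0,0.6],[38,-3.8,-18,0.005,0,0,0.6],[51,-3.8,-24,0.005,0,0,0.6],[51,-3.8,-24,0.005,0,0,0.6],[51,-3.8,-24,0.005,0,0,0.1],[51,-3.8,-24,0.005,0,0,0.1],[51,-3.8,-24,0.005,0,0,0.1],[51,-3.8,-24,0.005,0,0,0.1],[51,-3.8,-24,0.005,0,0,0.1],[51,-3.8,-24,0.005,0,0,0.1]],
], newtons=60)

```text
time: 5.55
ee_pos: [0.4628, 0.01, 0.0293]
tcp_rot: [0.3, 64.9, 14.2]
wrist_force: [-3.2, 1.5, 6.0]
opening: 0.0127
```

Run:
```python
from h import *
o=get_obs(); print(o['ee_pos'],o['tcp_rot'],o['opening'],o['wrist_force'])
y=103.7
p=o['ee_pos']
row(p+[-.03,0,.04],tool(y,25)); row(p+[-.08,0,.09],tool(y,25)); row(p+[-.08,.05,.1],tool(y,10))
row([.37,.08,.13],tool(y,0))
c=cam('wrist','w3')
```

```text
[0.46276384 0.00998818 0.02933206] [ 0.34507991 64.90029964 14.15996333] 0.012686099312654407 [-3.15450555  1.47004293  5.98159448]
row mm [-48.6   7.3  -9.4] rot [ 0.0012  0.0017 -0.0034] deg 0.2
row mm [-114.4   19.4  -32.2] rot [ 0.0012  0.0017 -0.0034] deg 0.2
row mm [-118.3   67.9  -17.2] rot [ 0.0017  0.2635 -0.0032] deg 15.1
row mm [-122.1   90.4  -23.8] rot [ 0.002   0.4381 -0.0031] deg 25.1
```

View pics/w3.png

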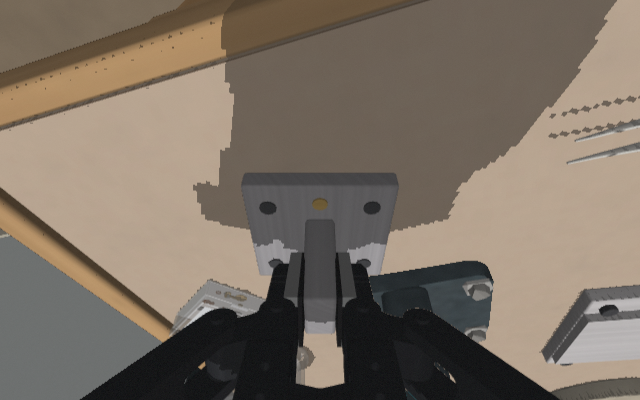

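Request:
apply_moves([
  [[-5,0,2,0,0,0,0.1],[-11,0,5,0,0,0,0.1],[-22,2,3,0,0,0,0.1],[-34,4,-2,0,0,0,0.1],[-49,7,-9,0,0,0,0.1],[-65,10,-15,0,0,0,0.1],[-82,13,-21,0,0,0,0.1],[-98,16,-27,0,0,0,0.1],[-114,19.5,-32,0,0,0,0.1],[-116,33,-31,0,0.088,0,0.1],[-117,47,-30,0,0.175,0,0.1],[-118.5,62,-28,0,0.263,0,0.1],[-120,76,-26,0,0.35,0,0.1],[-122,90,-24,0,0.438,0,0.1],[-122,90,-24,0,0.438,0,0.1],[-122,90,-24,0,0.438,0,0.1]],
], newtons=80)

```text
time: 7.2
ee_pos: [0.3699, 0.0797, 0.1298]
tcp_rot: [95.7, 89.9, 109.6]
wrist_force: [0.6, -0.0, -4.1]
opening: 0.0128
```

Run:
```python
from h import *
o=get_obs(); print(o['ee_pos'],o['tcp_rot'],o['opening'],o['wrist_force'],o['torque'],o['q'])
c=cam('wrist','w4'); P=pts(c); z=P[...,2]
Rc=R.from_euler('xyz',o['tcp_rot'],degrees=True).as_matrix()
T=(P-o['ee_pos'])@Rc   # in tool frame
# bar/plate seen in tool frame: plate top at tool x ~ +20mm
m=(T[...,0]>.008)&(T[...,0]<.03)&(abs(T[...,1])<.06)&(abs(T[...,2])<.06); q=T[m]
print(m.sum(), cv2.minAreaRect((q[:,1:]*1000).astype(np.float32)), np.percentile(q[:,0],[5,50,95]))
A=np.c_[q[:,1:],np.ones(len(q))]; s=np.linalg.lstsq(A,q[:,0],rcond=None)[0]; r=q[:,0]-A@s; k=abs(r)<.003; s=np.linalg.lstsq(A[k],q[k,0],rcond=None)[0]; print('plane',s, np.degrees(s[:2]))
cam('scene','s4')
```

```text
[0.36993369 0.07968643 0.12978214] [ 95.71990312  89.85546072 109.62541993] 0.01278708973661228 [ 0.61744899 -0.02959347 -4.14395186] [ 0.00823959 -0.03863702  0.05411821] [ 12.04827856 -19.68084895 -23.27323708  86.426671     0.14327719
  -1.85726207]
7563 ((-0.6684951782226562, -11.576116561889648), (63.40232467651367, 70.02022552490234), 89.62059783935547) [0.0084961  0.01436448 0.02618389]
plane [-0.00181294  0.417411    0.02120589] [-0.103874   23.91588862]
```

View pics/w4.png

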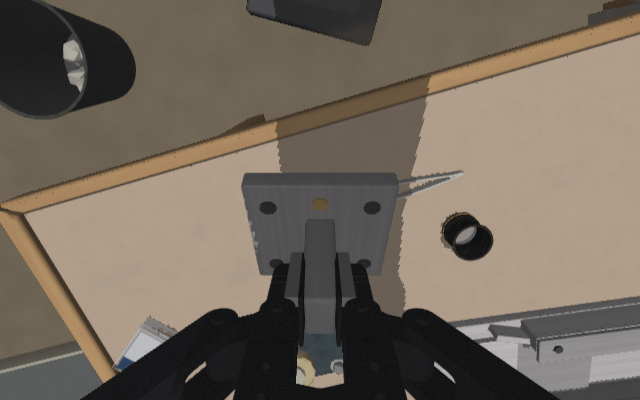

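View pics/s4.png

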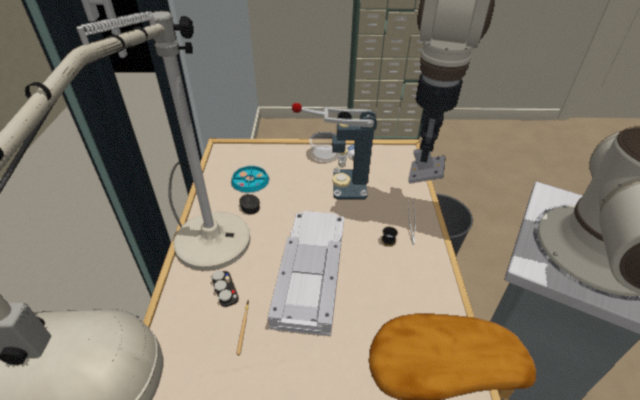

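The lean was part of the grasp, so standing the tool upright tilted the plate. I'll restore the lean so the plate is level and carry it that way to a hover near the deck.

Run:
```python
from h import *
y=113.5
row([.40,.20,.13],tool(y,24)); row([.515,.256,.115],tool(y,24))
```

```text
row mm [  0.5 110.1  58.4] rot [-0.1668 -0.4161  0.033 ] deg 25.8
row mm [ 15.8 136.9 183.4] rot [-0.1668 -0.4161  0.033 ] deg 25.8
```

Request:
apply_moves([
  [[0,18,10,-0.027,-0.07,0.005,0.1],[0,37,19,-0.055,-0.14,0.011,0.1],[0,55,29,-0.083,-0.21,0.017,0.1],[0,73,39,-0.11,-0.28,0.022,0.1],[0,92,49,-0.14,-0.35,0.028,0.1],[0,110,58,-0.167,-0.416,0.033,0.1],[2,114,76,-0.167,-0.416,0.033,0.1],[4,118,94,-0.167,-0.416,0.033,0.1],[7,122,112,-0.167,-0.416,0.033,0.1],[9,126,130,-0.167,-0.416,0.033,0.1],[11,130,148,-0.167,-0.416,0.033,0.1],[13,134,166,-0.167,-0.416,0.033,0.1],[16,137,183,-0.167,-0.416,0.033,0.1],[16,137,183,-0.167,-0.416,0.033,0.1],[16,137,183,-0.167,-0.416,0.033,0.1]],
])

```text
time: 8.8
ee_pos: [0.514, 0.2549, 0.1148]
tcp_rot: [-0.0, 66.0, 23.4]
wrist_force: [-0.0, -0.5, -4.3]
opening: 0.0126
```

```bash
cat >> h.py <<'E'
def plate(P,c0,zlo,zhi,rad=.06):
    """robust plane of plate top among points near c0"""
    x,y,z=P[...,0],P[...,1],P[...,2]
    m=(z>zlo)&(z<zhi)&(np.hypot(x-c0[0],y-c0[1])<rad); q=P[m]
    best=None; rg=np.random.default_rng(0)
    for _ in range(300):
        t=q[rg.choice(len(q),3,False)]; n=np.cross(t[1]-t[0],t[2]-t[0]); n/=np.linalg.norm(n)+1e-12
        if abs(n[2])<.85: continue
        k=abs((q-t[0])@n)<.0015
        if best is None or k.sum()>best.sum(): best=k
    q=q[best]; ce=q.mean(0); n=np.linalg.svd(q-ce,full_matrices=False)[2][2]; n*=np.sign(n[2])
    r=cv2.minAreaRect((q[:,:2]*1000).astype(np.float32))
    print('plate n',len(q),'normal deg',np.degrees(n[:2]).round(2),'zmean',ce[2].round(4),r)
    return r,n,ce
def jig(P,J=(.4757,.3437)):
    x,y,z=P[...,0],P[...,1],P[...,2]
    m=(z>.034)&(z<.045)&(np.hypot(x-J[0],y-J[1])<.2)
    k,l,s,ce=cv2.connectedComponentsWithStats(m.astype(np.uint8))
    for i in range(1,k):
        if s[i,4]>150:
            q=P[l==i]; print('rail',len(q),np.median(q[:,2]),cv2.minAreaRect((q[:,:2]*1000).astype(np.float32)))
E
python3 - <<'E'
from h import *
o=get_obs(); print(o['time'],o['ee_pos'],o['tcp_rot'],o['opening'],o['wrist_force'],o['q'])
c=cam('wrist','w5'); P=pts(c); plate(P,o['ee_pos'],.075,.125); jig(P)
c=cam('top','t5'); P=pts(c);plate(P,o['ee_pos'],.075,.125); jig(P)
c=cam('scene','s5');P=pts(c);plate(P,o['ee_pos'],.075,.125); jig(P)
E
```

```text
8.8 [0.51399369 0.25490695 0.11483163] [-2.49431753e-02  6.60183836e+01  2.34342627e+01] 0.012618315100248509 [-0.03680607 -0.48973696 -4.33952863] [ 27.12254909 -16.23756044 -26.42454642  55.87548227  -1.49821569
   3.34572393]
plate n 9861 normal deg [0.96 0.31] zmean 0.0951 ((514.0866088867188, 253.9607696533203), (71.3609619140625, 69.84275817871094), 23.432022094726562)
rail 8835 0.03841311422129953 ((431.7114562988281, 348.3730773925781), (24.026016235351562, 126.71728515625), 23.452436447143555)
rail 6178 0.03842069616608555 ((496.2054443359375, 404.1193542480469), (25.251455307006836, 177.78123474121094), 23.351179122924805)
plate n 259 normal deg [2.88 1.79] zmean 0.0952 ((528.1329345703125, 260.52642822265625), (36.1201171875, 69.58255004882812), 23.222461700439453)
rail 801 0.03918290063812935 ((493.54205322265625, 404.86773681640625), (23.523548126220703, 179.63150024414062), 23.36336898803711)
rail 777 0.03920287735359573 ((419.0035400390625, 373.377685546875), (23.359325408935547, 178.3682098388672), 23.21560287475586)
plate n 564 normal deg [0.79 0.46] zmean 0.0959 ((511.3230285644531, 255.7420654296875), (69.65094757080078, 71.45256042480469), 23.7629337310791)
rail 1095 0.039042719532834225 ((492.7569885253906, 405.7532958984375), (23.40297508239746, 181.83651733398438), 23.13701820373535)
rail 1117 0.03902082753645253 ((418.7458190917969, 373.01947021484375), (23.049968719482422, 182.755126953125), 23.25788116455078)
```

View pics/w5.png

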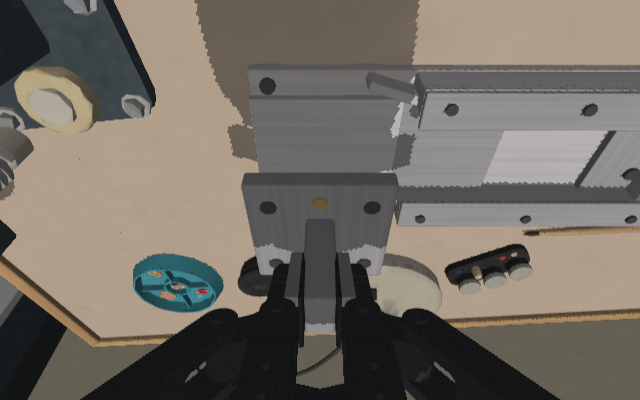

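View pics/s5.png

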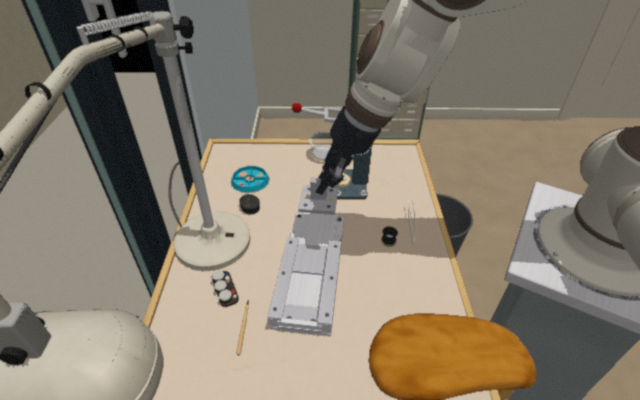

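Request:
apply_moves([
  [[10,0,-4.5,0,-0.009,0,0.1],[21,0,-9.5,0,-0.017,0,0.1],[32,0,-14.5,0,-0.017,0,0.1],[43,0,-19.3,0,-0.017,0,0.1],[52,0,-23.3,0,-0.017,0,0.1],[57,0,-25.5,0,-0.017,0,0.1],[59.5,0,-26.6,0,-0.017,0,0.1],[60.5,0,-27,0,-0.017,0,0.1],[60.5,0,-27,0,-0.017,0,0.1],[60.5,0,-27,0,-0.017,0,0.1]],
])

```text
time: 9.95
ee_pos: [0.5144, 0.2555, 0.0496]
tcp_rot: [-0.0, 64.9, 23.5]
wrist_force: [-0.1, 0.1, -4.2]
opening: 0.0125
```

Run:
```python
from h import *
o=get_obs(); print(o['time'],o['ee_pos'],o['tcp_rot'],o['opening'],o['wrist_force'])
c=cam('wrist','w6'); P=pts(c); plate(P,o['ee_pos'],.018,.035,.05)
```

```text
9.95 [0.51436811 0.25553524 0.04956482] [-3.23961357e-03  6.49485455e+01  2.34879614e+01] 0.012470295987520915 [-0.07206678  0.12417579 -4.22024292]
plate n 9932 normal deg [-0.14 -0.1 ] zmean 0.0296 ((514.5355834960938, 254.54159545898438), (70.62838745117188, 69.9139175415039), 23.186870574951172)
```

Request:
apply_moves([
  [[1.4,0,-0.6,0,0,0,0.1],[2.7,0,-1.3,0,0,0,0.1],[3.2,0,-1.5,0,0,0,0.1],[3.2,0,-1.5,0,0,0,0.1],[3.2,0,-1.5,0,0,0,0.1]],
])

```text
time: 10.5
ee_pos: [0.5143, 0.2555, 0.046]
tcp_rot: [-0.0, 65.0, 23.5]
wrist_force: [0.0, 1.6, -4.2]
opening: 0.013
```

Request:
apply_moves([
  [[0.4,0,-0.2,0,0,0,0.1],[0.7,0,-0.3,0,0,0,0.1],[0.7,0,-0.3,0,0,0,0.1]],
])

```text
time: 10.8
ee_pos: [0.5144, 0.2556, 0.0454]
tcp_rot: [-0.0, 64.9, 23.5]
wrist_force: [-1.0, -0.5, -2.4]
opening: 0.0123
```

Request:
apply_moves([
  [[0,0,0,0,0,0,0.2],[0,0,0,0,0,0,0.25],[0,0,0,0,0,0,0.4],[0,0,0,0,0,0,0.4],[-2,0,1,0,0,0,0.4],[-4.5,0,2,0,0.1,0,0.4],[-4.5,0,2,0,0.21,0,0.4],[-4.5,0,2,0,0.32,0,0.4],[-4.5,0,2,0,0.436,0,0.4],[-4.5,0,2,0,0.436,0,0.4],[-4.5,0,2,0,0.436,0,0.4]],
])

```text
time: 11.9
ee_pos: [0.5147, 0.2557, 0.0493]
tcp_rot: [-5.2, 89.9, 18.3]
wrist_force: [-1.0, 0.2, 0.0]
opening: 0.0342
```

Run:
```python
from h import *
o=get_obs(); print(o['time'],o['ee_pos'],o['tcp_rot'],o['opening'],o['wrist_force'])
c=cam('wrist','w7'); P=pts(c); plate(P,o['ee_pos'],.018,.035,.05)
c=cam('scene'); cv2.imwrite('pics/s7.png',cv2.resize(c['pixels'][150:350,230:430,::-1],None,fx=3,fy=3)); P=pts(c);plate(P,o['ee_pos'],.018,.035,.05)
r=R.from_euler('xyz',o['tcp_rot'],degrees=True).as_matrix(); print(r.round(3))
row([.5144,.2556,.034],tool(113.3),o)
```

```text
11.9 [0.51467298 0.25565326 0.04925352] [-5.23692973 89.91742935 18.25087173] 0.03415435036629035 [-0.98027743  0.17445868  0.02075565]
plate n 10474 normal deg [0.02 0.02] zmean 0.0254 ((514.986572265625, 254.88790893554688), (70.14171600341797, 69.91448974609375), 23.4810733795166)
plate n 509 normal deg [-0.18  0.37] zmean 0.0262 ((512.3157348632812, 255.76797485351562), (69.78959655761719, 70.42298889160156), 23.205656051635742)
[[ 0.001 -0.399  0.917]
 [ 0.     0.917  0.399]
 [-1.    -0.     0.001]]
row mm [15.3  0.1 -0.3] rot [0.0033 0.0014 0.0001] deg 0.2
```

View pics/w7.png

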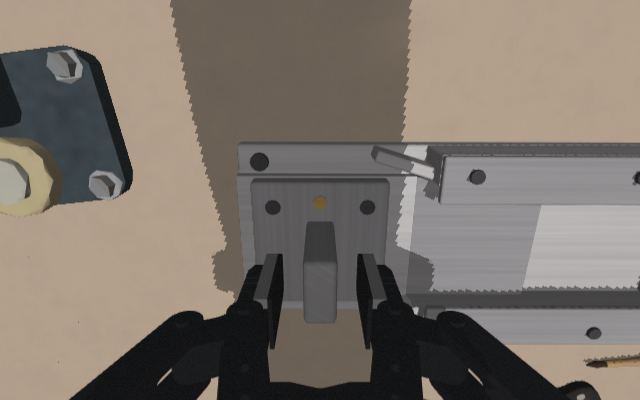

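View pics/s7.png

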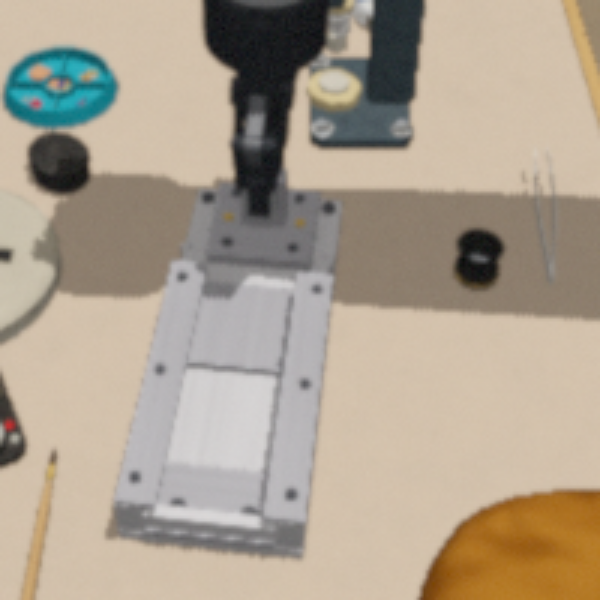

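Request:
apply_moves([
  [[5,0,0,0.003,0,0,0.4],[10,0,0,0.003,0,0,0.4],[14.5,0,0,0.003,0,0,0.4],[14.5,3,0,0.003,0,0,0.4],[14.5,6,0,0.003,0,0,0.4],[14.5,9,0,0.003,0,0,0.4],[14.5,12,0,0.003,0,0,0.4],[14.5,15,0,0.003,0,0,0.4],[14.5,18,0,0.003,0,0,0.4],[14.5,21,0,0.003,0,0,0.4],[14.5,24,0,0.003,0,0,0.4],[14.5,27,0,0.003,0,0,0.4],[14.5,30,0,0.003,0,0,0.4],[14.5,33,0,0.003,0,0,0.4],[14.5,36,0,0.003,0,0,0.4],[14.5,39,0,0.003,0,0,0.4],[14.5,42,0,0.003,0,0,0.4],[14.5,45,0,0.003,0,0,0.4]],
])

```text
time: 13.8
ee_pos: [0.4964, 0.2967, 0.0365]
tcp_rot: [-9.8, 89.7, 13.6]
wrist_force: [1.9, -5.3, 3.7]
opening: 0.0341
```

```bash
cat >> h.py <<'E'
J=np.array([.4758,.3434]); JA=np.radians(113.3)
def jf(p):
    d=np.array(p)[...,:2]-J; return np.stack([d@[np.cos(JA),np.sin(JA)], d@[-np.sin(JA),np.cos(JA)]],-1)
def bar(P,x0,zlo=.055,zhi=.08):
    q=jf(P); m=(P[...,2]>zlo)&(P[...,2]<zhi)&(abs(q[...,1])<.02)&(abs(q[...,0]-x0)<.03)
    return q[m],P[m]
E
python3 - <<'E'
from h import *
o=get_obs(); print(o['time'],o['ee_pos'],o['tcp_rot'],o['opening'],o['wrist_force'],'tool jig',jf(o['ee_pos']))
c=cam('wrist','w8'); P=pts(c); r,n,ce=plate(P,o['ee_pos'],.018,.033,.05); print('plate jig',jf(np.array(r[0])/1000))
E
```

```text
13.8 [0.49635269 0.29666801 0.03653699] [-9.75270965 89.74935673 13.55271647] 0.03412978010824068 [ 1.92658354 -5.33648309  3.65265323] tool jig [-0.05105035 -0.00039191]
plate n 11932 normal deg [-0.17  0.3 ] zmean 0.0254 ((501.0323181152344, 286.5880126953125), (98.0164794921875, 69.76703643798828), 22.87961196899414)
plate jig [-0.06215929 -0.00070281]
```

View pics/w8.png

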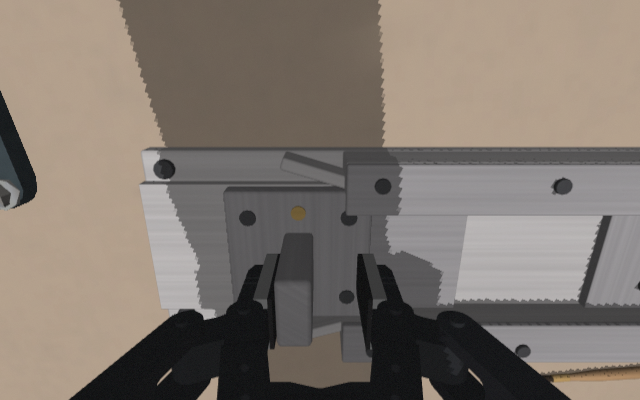

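Request:
apply_moves([
  [[0,4,0,0,0,0,0.4],[0,8,0,0,0,0,0.4],[0,12,0,0,0,0,0.4],[0,16,0,0,0,0,0.4],[0,20,0,0,0,0,0.4],[0,24,0,0,0,0,0.4],[0,28,0,0,0,0,0.4],[0,32,0,0,0,0,0.4]],
])

```text
time: 14.65
ee_pos: [0.4833, 0.3268, 0.0364]
tcp_rot: [-2.7, 89.8, 20.6]
wrist_force: [1.4, -3.9, -0.4]
opening: 0.0339
```

Request:
apply_moves([
  [[0,4,0,0,0,0,0.4],[0,8,0,0,0,0,0.4],[0,12,0,0,0,0,0.4],[0,16,0,0,0,0,0.4],[0,20,0,0,0,0,0.4],[0,24,0,0,0,0,0.4],[0,28,0,0,0,0,0.4],[0,32,0,0,0,0,0.4],[0,36,0,0,0,0,0.4],[0,40,0,0,0,0,0.4]],
])

```text
time: 15.65
ee_pos: [0.4676, 0.3636, 0.0367]
tcp_rot: [-10.6, 89.7, 12.8]
wrist_force: [2.0, -6.9, 7.6]
opening: 0.0342
```

Run:
```python
from h import *
o=get_obs(); t=jf(o['ee_pos']); print(o['time'],o['ee_pos'],o['tcp_rot'],o['opening'],o['wrist_force'],'tool jig',t)
c=cam('wrist','w9'); P=pts(c); q,p=bar(P,t[0]-.01); print(len(q),cv2.minAreaRect((q*1000).astype(np.float32)),np.percentile(p[:,2],[5,50,95]))
```

```text
15.65 [0.46756644 0.36360362 0.03670426] [-10.5598042   89.7339875   12.75118991] 0.034230222193314286 [ 1.99560328 -6.89970475  7.558565  ] tool jig [ 0.02181269 -0.00042936]
5684 ((11.776763916015625, -0.9153556823730469), (30.95404815673828, 59.61695098876953), 88.78799438476562) [0.05759961 0.06916803 0.07702895]
```

View pics/w9.png

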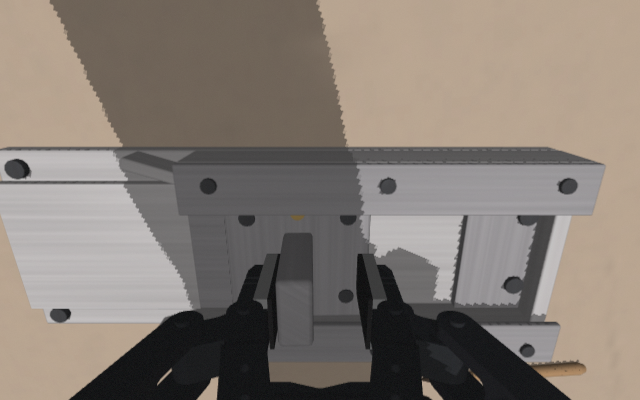

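Request:
apply_moves([
  [[0,3,0,0,0,0,0.4],[0,6,0,0,0,0,0.4],[0,9,0,0,0,0,0.4],[0,12,0,0,0,0,0.4],[0,15,0,0,0,0,0.4]],
])

```text
time: 16.2
ee_pos: [0.461, 0.3782, 0.0363]
tcp_rot: [-3.2, 89.8, 20.1]
wrist_force: [0.3, -1.4, -0.9]
opening: 0.0342
```

Request:
apply_moves([
  [[0,2,0,0,0,0,0.4],[0,4,0,0,0,0,0.4],[0,6,0,0,0,0,0.4],[0,8,0,0,0,0,0.4],[0,10,0,0,0,0,0.4]],
])

```text
time: 16.7
ee_pos: [0.4569, 0.3875, 0.0363]
tcp_rot: [-3.1, 89.8, 20.2]
wrist_force: [0.3, -1.7, -1.0]
opening: 0.0342
```

Run:
```python
from h import *
o=get_obs(); t=jf(o['ee_pos']); print(o['time'],o['ee_pos'],o['tcp_rot'],o['opening'],o['wrist_force'],'tool jig',t)
c=cam('wrist','w10'); P=pts(c); r,n,ce=plate(P,o['ee_pos']-[-.004,.009,0],.015,.033,.045)
```

```text
16.7 [0.45694311 0.38745046 0.03631045] [-3.09723594 89.78150266 20.24290165] 0.034158503163419236 [ 0.30384437 -1.68394851 -1.04867693] tool jig [ 0.04791674 -0.00010492]
plate n 7747 normal deg [-2.71  6.61] zmean 0.0234 ((470.73583984375, 378.383544921875), (61.42608642578125, 69.67622375488281), 20.508460998535156)
```

View pics/w10.png

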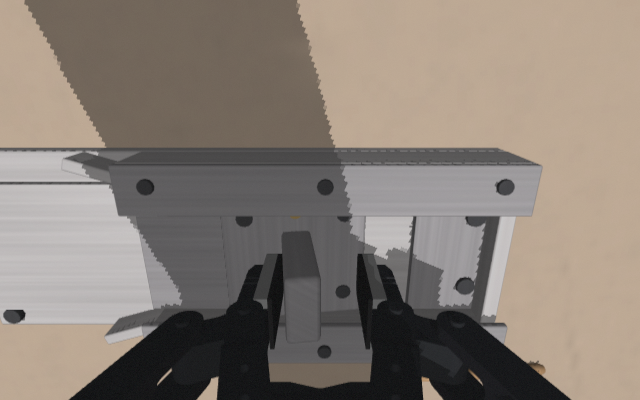

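Request:
apply_moves([
  [[0,2,0,0,0,0,0.4],[0,4,0,0,0,0,0.4],[0,6,0,0,0,0,0.4],[0,8,0,0,0,0,0.4],[0,10,0,0,0,0,0.4]],
])

```text
time: 17.25
ee_pos: [0.4528, 0.3971, 0.0363]
tcp_rot: [-0.3, 89.8, 23.1]
wrist_force: [-0.2, -1.7, -1.6]
opening: 0.0343
```

Request:
apply_moves([
  [[0,1.5,0,0,0,0,0.4],[0,3,0,0,0,0,0.4],[0,4,0,0,0,0,0.4]],
])

```text
time: 17.55
ee_pos: [0.4511, 0.4008, 0.0363]
tcp_rot: [-0.5, 89.8, 22.9]
wrist_force: [1.0, -2.8, -0.9]
opening: 0.0339
```

Run:
```python
from h import *
o=get_obs(); t=jf(o['ee_pos']); print(o['time'],o['ee_pos'],o['tcp_rot'],o['opening'],o['wrist_force'],'tool jig',t)
c=cam('wrist','w11'); P=pts(c); r,n,ce=plate(P,o['ee_pos']-[-.004,.009,0],.012,.033,.045)
```

```text
17.55 [0.45111738 0.40083723 0.03628217] [-0.48523829 89.78409787 22.87135597] 0.033901163982449224 [ 1.00363977 -2.78497125 -0.90561607] tool jig [ 6.25161112e-02 -4.93748950e-05]
plate n 7699 normal deg [-2.04  4.88] zmean 0.0224 ((464.9507141113281, 392.3870544433594), (60.74894714355469, 69.58494567871094), 21.14049530029297)
```

View pics/w11.png

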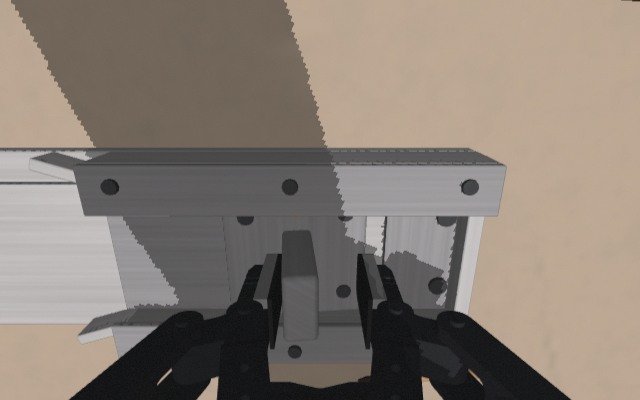

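Request:
apply_moves([
  [[0,1,0,0,0,0,0.4],[0,2,0,0,0,0,0.4],[0,3,0,0,0,0,0.4]],
])

```text
time: 17.9
ee_pos: [0.4499, 0.4037, 0.0363]
tcp_rot: [1.5, 89.8, 24.8]
wrist_force: [0.7, -1.8, -1.7]
opening: 0.034
```

Request:
apply_moves([
  [[0,0.7,0,0,0,0,0.4],[0,1.4,0,0,0,0,0.4]],
])

```text
time: 18.1
ee_pos: [0.4493, 0.4051, 0.0363]
tcp_rot: [1.1, 89.8, 24.5]
wrist_force: [0.2, -2.1, -2.1]
opening: 0.0338
```

Run:
```python
from h import *
o=get_obs(); t=jf(o['ee_pos']); print(o['time'],o['ee_pos'],o['tcp_rot'],o['opening'],o['wrist_force'],'tool jig',t)
c=cam('wrist','w12'); P=pts(c); r,n,ce=plate(P,o['ee_pos']-[-.004,.009,0],.012,.033,.045)
```

```text
18.1 [0.44933093 0.40508124 0.03632155] [ 1.09640769 89.77844453 24.45451129] 0.03377005642377235 [ 0.2250781  -2.12785426 -2.10321769] tool jig [ 6.71206376e-02 -8.73121186e-05]
plate n 7652 normal deg [-1.93  4.53] zmean 0.0222 ((462.9525451660156, 396.754638671875), (60.2763557434082, 69.8287582397461), 21.422876358032227)
```

View pics/w12.png

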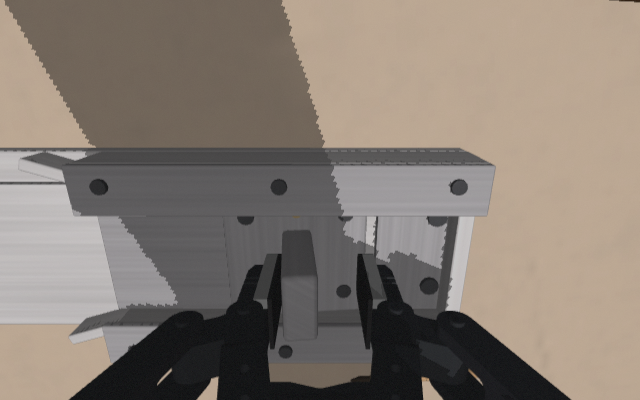

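Request:
apply_moves([
  [[0,0.5,0,0,0,0,0.4],[0,1,0,0,0,0,0.4]],
])

```text
time: 18.35
ee_pos: [0.4489, 0.4061, 0.0363]
tcp_rot: [1.6, 89.8, 25.0]
wrist_force: [0.4, -1.2, -2.6]
opening: 0.0344
```

Request:
apply_moves([
  [[0,0.4,0,0,0,0,0.4],[0,0.8,0,0,0,0,0.4]],
])

```text
time: 18.55
ee_pos: [0.4486, 0.4069, 0.0363]
tcp_rot: [2.5, 89.8, 25.8]
wrist_force: [0.5, -2.7, -1.3]
opening: 0.0342
```

Run:
```python
from h import *
o=get_obs(); t=jf(o['ee_pos']); print(o['time'],o['ee_pos'],o['wrist_force'],'tool jig',t)
c=cam('wrist','w13'); P=pts(c); r,n,ce=plate(P,o['ee_pos']-[-.004,.009,0],.012,.033,.045)
```

```text
18.55 [0.44857974 0.40687208 0.03631975] [ 0.45432442 -2.72471052 -1.30920111] tool jig [ 0.06906256 -0.00010575]
plate n 7695 normal deg [-1.88  4.45] zmean 0.0221 ((462.2223205566406, 398.4888000488281), (60.316123962402344, 69.87481689453125), 21.248746871948242)
```

View pics/w13.png

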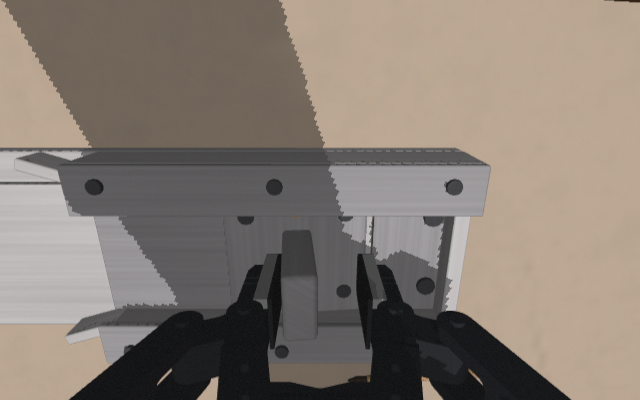

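Request:
apply_moves([
  [[0,0.4,0,0,0,0,0.4],[0,0.8,0,0,0,0,0.4]],
])

```text
time: 18.8
ee_pos: [0.4482, 0.4077, 0.0363]
tcp_rot: [2.2, 89.8, 25.6]
wrist_force: [1.2, -2.0, -0.8]
opening: 0.0347
```

Request:
apply_moves([
  [[0,0.4,0,0,0,0,0.4],[0,0.8,0,0,0,0,0.4]],
])

```text
time: 19.0
ee_pos: [0.4479, 0.4084, 0.0363]
tcp_rot: [2.0, 89.8, 25.4]
wrist_force: [1.4, -3.5, -0.8]
opening: 0.0344
```

Run:
```python
from h import *
o=get_obs(); t=jf(o['ee_pos']); print(o['time'],o['ee_pos'],o['wrist_force'],'tool jig',t)
c=cam('wrist','w14'); P=pts(c); r,n,ce=plate(P,o['ee_pos']-[-.004,.009,0],.012,.033,.045)
cv2.imwrite('pics/w14z.png',cv2.resize(c['pixels'][190:360,200:480,::-1],None,fx=2.8,fy=2.8))
```

```text
19.0 [0.44789163 0.40841492 0.03630876] [ 1.3766592  -3.51168412 -0.84798264] tool jig [ 7.07517469e-02 -8.40158510e-05]
plate n 7359 normal deg [0.06 0.04] zmean 0.0194 ((461.3915100097656, 402.230224609375), (59.51497268676758, 69.7370834350586), 22.989688873291016)
```

View pics/w14z.png

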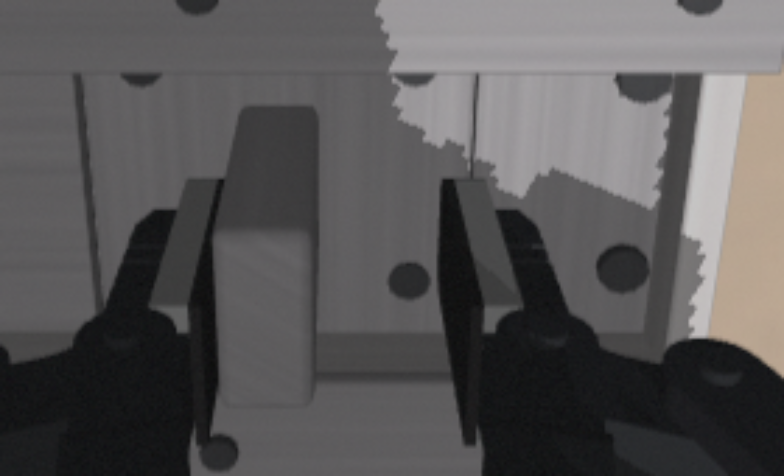

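The plate has dropped: its normal is vertical and its top sits at z = 0.0194. I'll back off and lift clear.

Request:
apply_moves([
  [[0,-3,0,0,0,0,0.4],[0,-6,0,0,0,0,0.4],[0,-9,0,0,0,0,0.4],[0,-9,0,0,0,0,0.4],[-8,-9,0,0,0,0,0.4],[-20,-9,0,0,0,0,0.4],[-35,-9,0,0,0,0,0.4],[-55,-9,0,0,0,0,0.4],[-75,-9,0,0,0,0,0.4],[-95,-9,0,0,0,0,0.4],[-95,-9,0,0,0,0,0.4],[-95,-9,0,0,0,0,0.4]],
])

```text
time: 20.25
ee_pos: [0.4514, 0.4004, 0.1324]
tcp_rot: [7.8, 89.7, 31.1]
wrist_force: [-0.8, -0.3, -0.9]
opening: 0.0344
```

Run:
```python
from h import *
o=get_obs(); print(o['time'],o['ee_pos'],o['wrist_force'])
c=cam('wrist','w15'); P=pts(c); r,n,ce=plate(P,[.452,.398],.012,.033,.045); q,p=bar(P,.06,.058,.07); rr=cv2.minAreaRect((q*1000).astype(np.float32)); print('bar jig',rr,np.median(p[:,2]))
c=cam('scene','s15'); 
for l in ['loupe','loupe_case','oil_stand']: print(l,[(np.round(x['at'],4),round(x['confidence'],2)) for x in cams.find_in(l,c)[:1]])
```

```text
20.25 [0.45140636 0.40039236 0.13241447] [-0.82527661 -0.2761752  -0.93897749]
plate n 4830 normal deg [0.12 0.01] zmean 0.0195 ((459.9757995605469, 401.6344299316406), (61.51661682128906, 69.90422058105469), 23.39703941345215)
bar jig ((59.867645263671875, -0.1728677749633789), (29.469999313354492, 13.904861450195312), 89.5280532836914) 0.06321795762682414
loupe [(array([0.3733, 0.211 , 0.0141]), 0.65)]
loupe_case [(array([0.6769, 0.2704, 0.0208]), 0.71)]
oil_stand [(array([0.5829, 0.4719, 0.0092]), 0.96)]
```

View pics/w15.png

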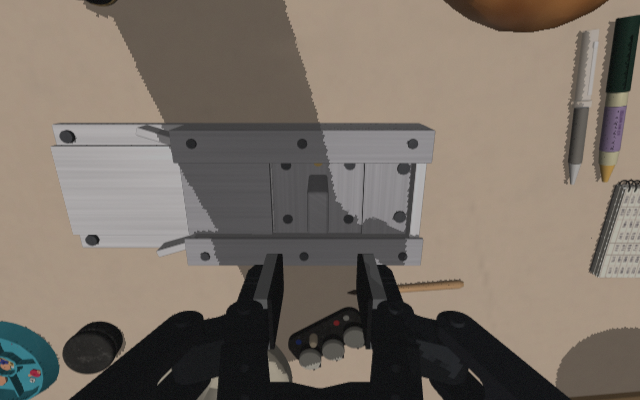

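View pics/s15.png

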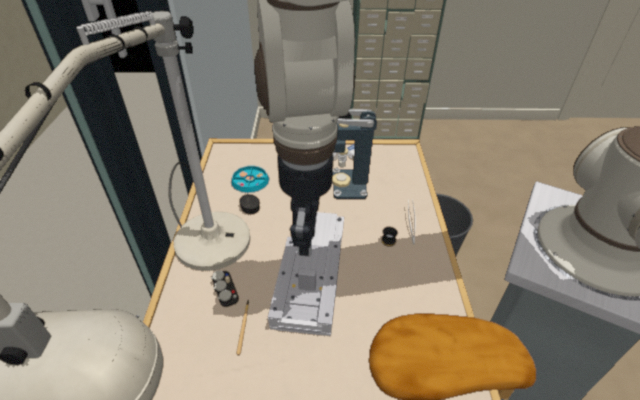

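The plate lies flat in the pocket, with the bar top at z = 0.0632 (0.064 expected) and x ≈ 60, y ≈ 0 in the jig frame. The bystanders haven't moved and the gripper is clear, so I'm handing in.

```bash
python3 -c "
from workcell import bot
print(bot.job_done())"
```

```text
the job is handed in; nothing more can be done
None
```

I picked up the carrier, laid it flat on the loading deck, and pushed it by its bar with the fingers held open until it dropped into the pocket. I stopped at the drop, backed off, lifted clear and handed in at about 20 s of the 48 s allowed. No verdict was reported.

**Last checks:**
- **Seating:** the plate is level to about 0.1°. Its top is at 19.5 mm, which puts the underside near 9.5 mm (10 when seated). The bar top reads 63.2 mm, where 64 mm would be fully seated.
- **Position:** x ≈ 60 mm and y ≈ 0 in the jig frame. The limit is 66 mm, and the pocket measured about 23 to 96 mm in the camera depth.
- **Forces:** the largest wrist force read while sliding was about 10 N, and about 4 N just after the drop. These were read only at the end of each move.
- **Bystanders:** the loupe, case and oil stand were found within 4 mm of where they started, which is within the detector's error.

**What went wrong on the way:** I gripped the bar with the tool leaning 25° to clear the press. I then stood the tool upright too early, which tilted the plate in the air. I restored the lean before laying it down, and it was level on the deck.

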